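Load the conduit connectors into the tray in reverse order

TASK

Move the four conduit connectors from the plywood board into the metal tray, one upright in each pocket, in reverse order counted from the black end blocks: the connector nearest the board's black end goes into the pocket farthest from the tray's black end, and so on, so that the one farthest from the board's black end stands nearest the tray's. Set each one down rather than dropping it, and leave all four standing free.

Things in the scene. Friction and masses are not known exactly. Their poses are not given: they have to be found in the camera images.
- board: fixed plywood board, 240 x 66 x 20 mm, plus a black end block (18 mm long, 30 high) at one end, carrying a row of four coloured pads with the connectors on them. Origin: bench level, middle of the row; x along the row towards the black block, z up. Pad centres at x = +87, +29, -29, -87 mm, y = 0. Any yaw; left or right of the tray.
- tray: fixed bright metal tray, 236 x 62 mm, plus a black end block (18 mm long, 30 high) at one end; a row of four empty pockets. Origin: bench level, middle of the row; x along the row towards the black block, z up. Pockets centred at x = +87, +29, -29, -87 mm, y = 0, each 54 x 54 mm inside, floor 6 mm and wall tops 18 mm above the bench, walls 4 mm thick. Any yaw.
- con_red: conduit connector, loose, 90 g nominal, standing upright on the red pad: a round piece 62 mm high, metal foot 34 mm diameter for the lowest 10 mm, straight 30 mm diameter above that, its upper 38 mm a red plastic sleeve with a small black disc on top. Origin: centre of its underside; z up along its axis. Its yaw means nothing.
- con_yellow: conduit connector, loose, 90 g nominal, standing upright on the yellow pad: a round piece 62 mm high, metal foot 34 mm diameter for the lowest 10 mm, straight 30 mm diameter above that, its upper 38 mm a yellow plastic sleeve with a small black disc on top. Origin: centre of its underside; z up along its axis. Its yaw means nothing.
- con_green: conduit connector, loose, 90 g nominal, standing upright on the green pad: a round piece 62 mm high, metal foot 34 mm diameter for the lowest 10 mm, straight 30 mm diameter above that, its upper 38 mm a green plastic sleeve with a small black disc on top. Origin: centre of its underside; z up along its axis. Its yaw means nothing.
- con_white: conduit connector, loose, 90 g nominal, standing upright on the white pad: a round piece 62 mm high, metal foot 34 mm diameter for the lowest 10 mm, straight 30 mm diameter above that, its upper 38 mm a white plastic sleeve with a small black disc on top. Origin: centre of its underside; z up along its axis. Its yaw means nothing.
- pad_red: red square pad fixed on the plywood board, 50 x 50 x 5 mm, top 25 mm above the bench; it marks the starting place of the red connector and stays there. Which pad is where along the row differs from start to start. Origin: centre of its underside (20 mm above the bench), axes parallel to the board's.
- pad_yellow: yellow square pad fixed on the plywood board, 50 x 50 x 5 mm, top 25 mm above the bench; it marks the starting place of the yellow connector and stays there. Which pad is where along the row differs from start to start. Origin: centre of its underside (20 mm above the bench), axes parallel to the board's.
- pad_green: green square pad fixed on the plywood board, 50 x 50 x 5 mm, top 25 mm above the bench; it marks the starting place of the green connector and stays there. Which pad is where along the row differs from start to start. Origin: centre of its underside (20 mm above the bench), axes parallel to the board's.
- pad_white: white square pad fixed on the plywood board, 50 x 50 x 5 mm, top 25 mm above the bench; it marks the starting place of the white connector and stays there. Which pad is where along the row differs from start to start. Origin: centre of its underside (20 mm above the bench), axes parallel to the board's.
Things that resemble listed ones, but are neither listed nor needed, are in the scene too. Leave any pink look-alike of the con_green alone. Leave any blue look-alike of the con_white alone.

How it is judged:
At the end, for the whole second after the job is handed in: Each connector stands released, at rest and upright (0.12 rad) on the floor of its tray pocket (within 13 mm along and across, underside below 12 mm): pads at board x = +87, +29, -29, -87 mm give pockets at tray x = -87, -29, +29, +87 mm (((x of pad_red in the frame of board between 0.067 and 0.107 m and x of con_red in the frame of tray between -0.1 and -0.074 m) or (x of pad_red in the frame of board between 0.009 and 0.049 m and x of con_red in the frame of tray between -0.042 and -0.016 m) or (x of pad_red in the frame of board between -0.049 and -0.009 m and x of con_red in the frame of tray between 0.016 and 0.042 m) or (x of pad_red in the frame of board between -0.107 and -0.067 m and x of con_red in the frame of tray between 0.074 and 0.1 m)) and y of con_red in the frame of tray between -0.013 and 0.013 m and height (world z) of each of con_red, con_yellow, con_green, con_white below 0.012 m and angle between each of con_red, con_yellow, con_green, con_white's own z axis and vertical below 0.12 rad and linear speed of each of con_red, con_yellow, con_green, con_white below 0.02 m/s and ((x of pad_yellow in the frame of board between 0.067 and 0.107 m and x of con_yellow in the frame of tray between -0.1 and -0.074 m) or (x of pad_yellow in the frame of board between 0.009 and 0.049 m and x of con_yellow in the frame of tray between -0.042 and -0.016 m) or (x of pad_yellow in the frame of board between -0.049 and -0.009 m and x of con_yellow in the frame of tray between 0.016 and 0.042 m) or (x of pad_yellow in the frame of board between -0.107 and -0.067 m and x of con_yellow in the frame of tray between 0.074 and 0.1 m)) and y of con_yellow in the frame of tray between -0.013 and 0.013 m and ((x of pad_green in the frame of board between 0.067 and 0.107 m and x of con_green in the frame of tray between -0.1 and -0.074 m) or (x of pad_green in the frame of board between 0.009 and 0.049 m and x of con_green in the frame of tray between -0.042 and -0.016 m) or (x of pad_green in the frame of board between -0.049 and -0.009 m and x of con_green in the frame of tray between 0.016 and 0.042 m) or (x of pad_green in the frame of board between -0.107 and -0.067 m and x of con_green in the frame of tray between 0.074 and 0.1 m)) and y of con_green in the frame of tray between -0.013 and 0.013 m and ((x of pad_white in the frame of board between 0.067 and 0.107 m and x of con_white in the frame of tray between -0.1 and -0.074 m) or (x of pad_white in the frame of board between 0.009 and 0.049 m and x of con_white in the frame of tray between -0.042 and -0.016 m) or (x of pad_white in the frame of board between -0.049 and -0.009 m and x of con_white in the frame of tray between 0.016 and 0.042 m) or (x of pad_white in the frame of board between -0.107 and -0.067 m and x of con_white in the frame of tray between 0.074 and 0.1 m)) and y of con_white in the frame of tray between -0.013 and 0.013 m); the robot touches nothing.
It fails at once if the red connector is dropped or thrown (out of the fingers and faster than 0.8 m/s, a fall of over 3 cm) (contact force between the fingers and con_red below 0.01 N and linear speed of con_red above 0.8 m/s).
It fails at once if the yellow connector is dropped or thrown (out of the fingers and faster than 0.8 m/s, a fall of over 3 cm) (contact force between the fingers and con_yellow below 0.01 N and linear speed of con_yellow above 0.8 m/s).
It fails at once if the green connector is dropped or thrown (out of the fingers and faster than 0.8 m/s, a fall of over 3 cm) (contact force between the fingers and con_green below 0.01 N and linear speed of con_green above 0.8 m/s).
It fails at once if the white connector is dropped or thrown (out of the fingers and faster than 0.8 m/s, a fall of over 3 cm) (contact force between the fingers and con_white below 0.01 N and linear speed of con_white above 0.8 m/s).
It also fails if it takes over 102 s, if anything falls off the work surface, if the arm or the gripper's body presses on something with over 40 N, if the wrist force passes 120 N, or if a joint passes its speed limit or range.

ROBOT

A 7-joint arm with a two-finger parallel gripper is mounted at the origin on the work surface. World frame = base frame: x ahead of the robot, y to its left, z up, the work surface at z = 0. Lengths are in m, angles in rad, forces in N, time in s.
With the tool pointing down it reaches from about 0.35 to 0.9 m from the base axis. Payload 19.9 kg.
Tool frame: the origin (TCP) lies midway between the tips of the shut fingers; the grasp point (between the pads) lies 19 mm behind it; z points along the fingers, y is the direction in which the jaws open and shut (so a half turn about z gives the same grasp; the last joint's range is limited). The gripper opens to 94 mm and grips with 3 to 60 N. Pads are 16 mm wide; open, the fingers measure 119 mm over their backs; the gripper's body (75 mm by 177 mm) begins 78 mm behind the grasp point.
Start: joints at [1.234, 0.417, -0.01, 1.614, 0.005, 1.111, -0.053], TCP at [0.182, -0.598, 0.205] pointing down, gripper open.
Joint ranges: [-2.81, 2.81], [-0.39, 2.02], [-1.27, 1.25], [0.06, 2.57], [-1.19, 4.33], [0.19, 2], [-2.82, 2.82]. Speed limits (rad/s): [1.89, 1.89, 2.39, 2.39, 3.01, 3.01, 3.01].

INTERFACE

Orientations are given as a rotation vector (axis times angle).
In Python, from station import manip gives the robot as it stands.
- The arm moves only by the tool play_rows, never from a script. Its argument "deltas" is a list of rows, each an object of numbers: "wx", "wy", "wz": the turn, a rotation vector about the tool's x, y, z in rad; "x", "y", "z": the shift along the tool's x, y, z in cm; "fingers": the finger opening in cm, from 0 to 9.4. In form: [{"wx": .., "wy": .., "wz": .., "x": .., "y": .., "z": .., "fingers": ..}, ...]. A call has exactly 5 rows; each row is the pose to reach, as a shift and turn from the pose commanded when the call began, along the tool's axes at that moment; what a row does not reach only later rows make up. A row lasts 1/12 s, in which the tool goes at most 41.7 mm and 7.16 degrees, less where a joint would pass 70% of its speed; a pose out of reach is approached as far as the arm can. A call with a gripper value outside its range is refused whole. The fingers move at their own pace and stop on an object; "force" is the grip in N (left out, the last holds). Time passes only in rows, so rows that repeat a pose let the fingers close, or fill a call up. It gives the time, the measured TCP pose, the force and the opening at its end, in the units of the state.
- manip.observe(): the state, without advancing time (a new reading comes with each control period).
- manip.read_camera(name): name is "side" or "top"; returns a dict with "color" (420x560x3 uint8, red, green, blue), "z_map" (420x560 float32, m along the optical axis (not along the pixel's ray), 0 where there is no reading), "fx", "fy", "cx", "cy" (pixels), "rvec" (rotation vector, rad) and "tvec" (3), from world to camera coordinates, as OpenCV has them. Camera axes: x right, y down, z forward; pixel columns grow to the right and rows downward; lengths in m; the calibration is good to about 2 mm. A picture is of the moment at which its call begins.
- manip.close_job(): hands the job in, once; it reports no verdict.
The state is a dict: "time_s": time; "joint_pos": joint angles; "qd": joint speeds; "effort": joint torques, N m; "tcp_pos": TCP position; "tool_rot": TCP orientation; "wrist_force": force on the tool from outside, world axes, zero at the start; "moment": the same for the moment, N m; "opening": opening from 0.0 (shut) to 1.0 (fully open).
Only numpy, scipy, OpenCV 4.12 (cv2) and the standard library are available. Lean on these libraries where they do the work, as an engineer would, in place of code of your own. Each camera call takes 0.05 s, during which the arm holds its last target. There are 200 camera calls.

## Working session

There is one attempt and no reset: what is moved stays moved. The work goes in short steps, Python scripts to look and compute and a tool call to move; the robot and the scene stay as the last step left them, time stands still between calls to the robot, and variables do not carry over. Pictures are saved under pics/ and viewed, about 12 in all and at most 16, crops included, and the job is handed in when it is done.

Besides the shell and the picture viewer there is one more tool, called after "Request:" by a JSON object that holds its "api" and its "payload". play_rows: Moves the arm, as the interface text tells. Its arguments: {"type":"object","properties":{"deltas":{"type":"array"},"force":{"type":"number"}},"required":["deltas"]}

```bash
mkdir -p pics; cat > h.py <<'E'
import numpy as np, cv2
from station import manip
def cam(n):
    c=manip.read_camera(n); c['R']=cv2.Rodrigues(np.array(c['rvec'],float))[0]; c['t']=np.array(c['tvec'],float).reshape(3); return c
def save(c,f): cv2.imwrite('pics/'+f,c['color'][...,::-1])
def world(c):
    z=c['z_map']; v,u=np.mgrid[:z.shape[0],:z.shape[1]]
    p=np.stack([(u-c['cx'])/c['fx']*z,(v-c['cy'])/c['fy']*z,z],-1)
    return (p-c['t'])@c['R']
def ray(c,u,v,h):
    d=c['R'].T@np.array([(u-c['cx'])/c['fx'],(v-c['cy'])/c['fy'],1]); o=-c['R'].T@c['t']
    return o+d*(h-o[2])/d[2]
E
python3 - <<'E'
from h import *
s=manip.observe(); print({k:np.round(v,3) for k,v in s.items()})
for n in('top','side'):
    c=cam(n); save(c,n+'0.png'); print(n,c['fx'],c['cx'],c['cy'],-c['R'].T@c['t'],c['R'].round(2).tolist())
E
```

```text
{'time_s': np.float64(0.0), 'joint_pos': array([ 1.234,  0.418, -0.01 ,  1.614,  0.005,  1.111, -0.053]), 'qd': array([-0.002,  0.001, -0.001,  0.   , -0.001,  0.   ,  0.003]), 'effort': array([ 0.0000e+00, -8.5127e+01,  6.3900e-01, -4.2598e+01, -4.9000e-02,
        1.9000e-02,  0.0000e+00]), 'tcp_pos': array([ 0.182, -0.598,  0.205]), 'tool_rot': array([-3.106, -0.463,  0.   ]), 'wrist_force': array([-0.301, -0.269,  0.288]), 'moment': array([-0.042,  0.009, -0.02 ]), 'opening': np.float64(1.0)}
top 538.8349545844353 276.1703655362379 209.19068718228877 [ 0.3402146  -0.00954217  1.2772155 ] [[0.01, -1.0, 0.02], [-0.99, -0.01, -0.15], [0.15, -0.02, -0.99]]
side 414.52239449654354 284.4799106767656 212.15432885844595 [ 0.12844932 -0.48230154  0.53955091] [[0.79, -0.62, 0.02], [-0.38, -0.51, -0.77], [0.49, 0.6, -0.63]]
```

View pics/top0.png

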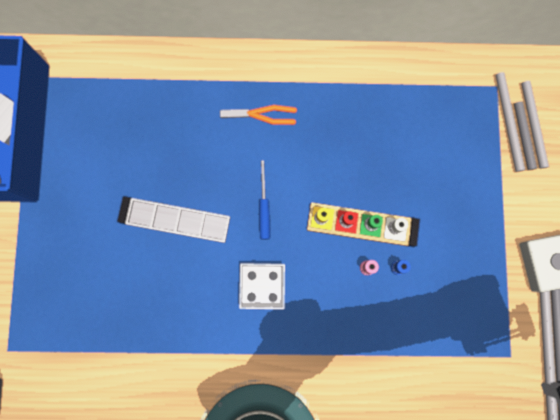

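View pics/side0.png

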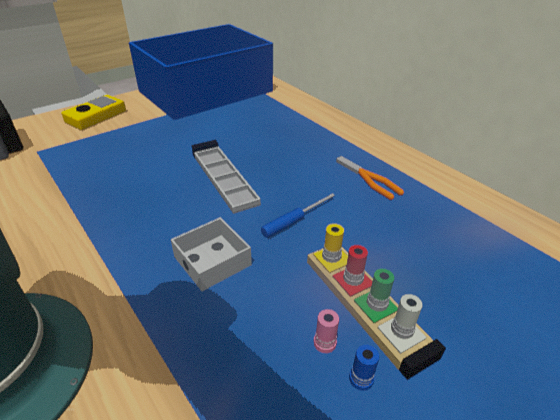

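The top view shows the tray with its black end at (124,210) and pockets at (141,213), (167,218), (191,222) and (215,227). The board's black end is at (414,232), with white (399,224), green (374,221), red (347,218) and yellow (322,214) on it.

Look-alikes: pink (370,267) and blue (401,266) stand off the board and are to be left alone. The white junction box is at (262,286), and the red, green and white pads sit under the connectors.

Next I measure.

```bash
cat > meas.py <<'E'
from h import *
c=cam('top'); W=world(c); hsv=cv2.cvtColor(c['color'],cv2.COLOR_RGB2HSV)
H,S,V=[hsv[...,i].astype(int) for i in range(3)]
def box(x0,x1,y0,y1):
    m=np.zeros(H.shape,bool); m[y0:y1,x0:x1]=1; return m
def rect(m,h):
    cs,_=cv2.findContours(m.astype(np.uint8),0,2); k=max(cs,key=cv2.contourArea)
    p=np.array([ray(c,*q,h)[:2] for q in k[:,0]],np.float32)
    (cx,cy),(a,b),_=cv2.minAreaRect(p); bp=cv2.boxPoints(cv2.minAreaRect(p)); e=[bp[1]-bp[0],bp[2]-bp[1]]
    e=max(e,key=np.linalg.norm); return np.array([cx,cy]),sorted([a,b]),np.degrees(np.arctan2(e[1],e[0]))
blue=(H>100)&(H<125)&(S>120)
print('tray',rect(~blue&box(105,240,190,250)&(V>100),.018),'black',rect((V<70)&box(105,140,190,230),.03))
print('board body',rect(~blue&box(300,430,195,255)&(V>100),.02),'black',rect((V<70)&box(405,430,210,255),.03))
for n,m in dict(yellow=(H>22)&(H<35)&(S>170),red=((H<6)|(H>174))&(S>150),green=(H>50)&(H<85)&(S>120),pink=((H>160)|(H<8))&(S>50)&(S<150)&(V>150)).items():
    m=m&(box(300,405,195,250) if n!='pink' else box(355,385,250,285))
    hi=m&(W[...,2]>.075)&(W[...,2]<.1); hi=hi if n!='pink' else m&(W[...,2]>.045)
    if hi.sum(): print(n,hi.sum(),W[hi].mean(0).round(4))
hi=(W[...,2]>.078)&(W[...,2]<.1)&box(300,425,195,255)
nn,l,st,ce=cv2.connectedComponentsWithStats(hi.astype(np.uint8))
for i in range(1,nn):
    if st[i,4]>20: p=W[l==i]; print(ce[i].round(1),st[i,4],p.mean(0).round(4),((p.max(0)+p.min(0))/2).round(4),ray(c,*ce[i],.087).round(4))
d=(V<70)&box(300,405,195,245); nn,l,st,ce=cv2.connectedComponentsWithStats(d.astype(np.uint8))
for i in range(1,nn):
    if st[i,4]>5: print('disc',ce[i].round(1),st[i,4],ray(c,*ce[i],.087).round(4),W[l==i].mean(0).round(4))
cr=np.hstack([cv2.resize(c['color'][190:260,300:430],None,fx=3,fy=3),cv2.resize(c['color'][190:260,110:240],None,fx=3,fy=3)])
cv2.imwrite('pics/crop1.png',cr[...,::-1])
E
python3 meas.py
```

```text
tray (array([0.50625575, 0.1985569 ]), [0.06764828413724899, 0.2407994121313095], np.float32(80.204315)) black (array([0.52710056, 0.32269609]), [0.01489457581192255, 0.05959099531173706], np.float32(-9.811604))
board body (array([ 0.50304979, -0.22859855]), [0.07219567894935608, 0.24533717334270477], np.float32(81.978935)) black (array([ 0.48326901, -0.35513774]), [0.014835542999207973, 0.06338237971067429], np.float32(-8.33395))
yellow 9 [ 0.5047 -0.1288  0.084 ]
red 117 [ 0.5071 -0.1969  0.0866]
green 101 [ 0.4998 -0.2538  0.0863]
pink 108 [ 0.4    -0.2463  0.0609]
[323.6 214.4] 144 [ 0.5138 -0.138   0.087 ] [ 0.5139 -0.1379  0.0862] [ 0.5138 -0.138   0.087 ]
[350.  217.6] 142 [ 0.5076 -0.1972  0.0865] [ 0.508  -0.1975  0.0866] [ 0.5075 -0.1971  0.087 ]
[376.1 221. ] 143 [ 0.5007 -0.2557  0.0867] [ 0.5006 -0.2558  0.086 ] [ 0.5007 -0.2557  0.087 ]
[400.8 224.5] 147 [ 0.4935 -0.311   0.0868] [ 0.4938 -0.3115  0.0859] [ 0.4934 -0.311   0.087 ]
disc [350.1 216.9] 8 [ 0.5091 -0.1975  0.087 ] [ 0.5092 -0.1976  0.0865]
disc [376.  220.2] 10 [ 0.5024 -0.2555  0.087 ] [ 0.5024 -0.2555  0.0868]
disc [401.1 223.9] 8 [ 0.4949 -0.3118  0.087 ] [ 0.4948 -0.3115  0.0881]
```

View pics/crop1.png

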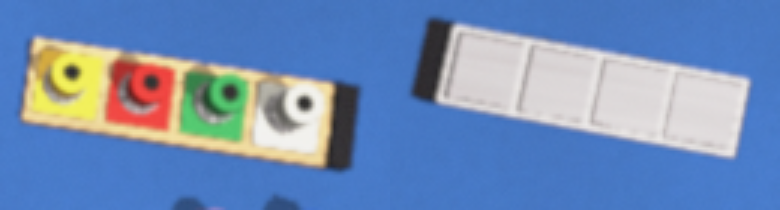

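The crop confirms the order from the board's black end: white, green, red, yellow. The pads match the connectors, and the tray's black end is on the left. Connector tops measure 86–87 mm high, spaced about 58 mm apart, and the tray measures about 236 x 62 mm, so the numbers agree with the sizes given.

Tray origin is about (0.506, 0.198), with its x axis at 80.2°. Pocket targets: yellow (.521,.284), red (.511,.227), green (.501,.169), white (.491,.112).

The jaws will open across the row, with tool y at -8.5°. I start with yellow.

```bash
cat > d.py <<'E'
import sys; from h import *; from scipy.spatial.transform import Rotation as Ro
t=np.array(sys.argv[1:4],float); s=manip.observe(); R=Ro.from_rotvec(s['tool_rot'])
a=np.radians(-8.5); y=[np.cos(a),np.sin(a),0]; z=[0,0,-1]; T=Ro.from_matrix(np.stack([np.cross(y,z),y,z],1))
print('cm',(R.inv().apply(t-s['tcp_pos'])*100).round(2),'w',(R.inv()*T).as_rotvec().round(3),'t',s['time_s'],s['joint_pos'].round(2))
E
python3 d.py .514 -.138 .13
```

```text
cm [ 45.15 -34.28   7.53] w [-1.000e-03 -0.000e+00 -1.127e+00] t 0.15 [ 1.23  0.42 -0.01  1.61  0.    1.11 -0.05]
```

Request:
{"api": "play_rows", "payload": {"deltas": [{"x":4,"y":-3,"z":0,"wx":0,"wy":0,"wz":-0.1,"fingers":7},{"x":7,"y":-5.3,"z":0,"wx":0,"wy":0,"wz":-0.2,"fingers":7},{"x":10,"y":-7.6,"z":0,"wx":0,"wy":0,"wz":-0.3,"fingers":7},{"x":13,"y":-9.9,"z":0,"wx":0,"wy":0,"wz":-0.4,"fingers":7},{"x":16,"y":-12.2,"z":0,"wx":0,"wy":0,"wz":-0.5,"fingers":7}], "force": 30}}

```text
time_s: 0.57
tcp_pos: [0.3005, -0.4326, 0.2054]
tool_rot: [-2.893, -1.225, 0.0]
wrist_force: [-0.3, -0.9, -0.3]
opening: 0.745
```

```bash
python3 d.py .514 -.138 .13
```

```text
cm [36.01 -5.16  7.53] w [-0.     0.    -0.621] t 0.5667 [ 1.06  0.25 -0.19  1.85  0.05  1.05  0.09]
```

Request:
{"api": "play_rows", "payload": {"deltas": [{"x":3.5,"y":-0.5,"z":0.8,"wx":0,"wy":0,"wz":-0.1,"fingers":7},{"x":7,"y":-1,"z":1.6,"wx":0,"wy":0,"wz":-0.2,"fingers":7},{"x":10.5,"y":-1.5,"z":2.4,"wx":0,"wy":0,"wz":-0.3,"fingers":7},{"x":14,"y":-2,"z":3.2,"wx":0,"wy":0,"wz":-0.4,"fingers":7},{"x":17.5,"y":-2.5,"z":4,"wx":0,"wy":0,"wz":-0.5,"fingers":7}]}}

```text
time_s: 0.98
tcp_pos: [0.4049, -0.2904, 0.1651]
tool_rot: [2.5, 1.902, -0.0]
wrist_force: [1.6, -0.9, 0.6]
opening: 0.746
```

```bash
python3 d.py .514 -.138 .13
```

```text
cm [17.6   6.45  3.51] w [ 0.     0.    -0.122] t 0.9833 [ 0.88  0.26 -0.36  1.96  0.11  0.95  0.19]
```

Request:
{"api": "play_rows", "payload": {"deltas": [{"x":3.6,"y":1.3,"z":0.6,"wx":0,"wy":0,"wz":-0.06,"fingers":7},{"x":7.1,"y":2.6,"z":1.3,"wx":0,"wy":0,"wz":-0.12,"fingers":7},{"x":10.6,"y":3.9,"z":2,"wx":0,"wy":0,"wz":-0.12,"fingers":7},{"x":14.1,"y":5.2,"z":2.8,"wx":0,"wy":0,"wz":-0.12,"fingers":7},{"x":17.5,"y":6.4,"z":3.5,"wx":0,"wy":0,"wz":-0.12,"fingers":7}]}}

```text
time_s: 1.4
tcp_pos: [0.5142, -0.1392, 0.13]
tool_rot: [-2.387, -2.043, -0.0]
wrist_force: [0.6, -1.3, 1.4]
opening: 0.745
```

```bash
python3 d.py .514 -.138 .049
```

```text
cm [ 0.12 -0.03  8.1 ] w [-0.    -0.    -0.007] t 1.4 [ 0.58  0.38 -0.45  1.9   0.2   0.91 -0.13]
```

Request:
{"api": "play_rows", "payload": {"deltas": [{"x":0.1,"y":0,"z":2,"wx":0,"wy":0,"wz":0,"fingers":7},{"x":0.1,"y":0,"z":4,"wx":0,"wy":0,"wz":0,"fingers":7},{"x":0.1,"y":0,"z":6,"wx":0,"wy":0,"wz":0,"fingers":7},{"x":0.1,"y":0,"z":7.5,"wx":0,"wy":0,"wz":0,"fingers":7},{"x":0.1,"y":0,"z":8.1,"wx":0,"wy":0,"wz":0,"fingers":7}]}}

```text
time_s: 1.82
tcp_pos: [0.5124, -0.1396, 0.0474]
tool_rot: [-2.385, -2.041, 0.002]
wrist_force: [0.3, 1.1, 0.4]
opening: 0.742
```

Request:
{"api": "play_rows", "payload": {"deltas": [{"x":0,"y":0,"z":0,"wx":0,"wy":0,"wz":0,"fingers":5},{"x":0,"y":0,"z":0,"wx":0,"wy":0,"wz":0,"fingers":3.5},{"x":0,"y":0,"z":0,"wx":0,"wy":0,"wz":0,"fingers":2.5},{"x":0,"y":0,"z":0,"wx":0,"wy":0,"wz":0,"fingers":2},{"x":0,"y":0,"z":0,"wx":0,"wy":0,"wz":0,"fingers":2}]}}

```text
time_s: 2.23
tcp_pos: [0.5139, -0.1401, 0.0502]
tool_rot: [2.386, 2.042, 0.001]
wrist_force: [-0.6, -0.2, 0.6]
opening: 0.428
```

Request:
{"api": "play_rows", "payload": {"deltas": [{"x":0,"y":0,"z":0,"wx":0,"wy":0,"wz":0,"fingers":2},{"x":0,"y":0,"z":-1,"wx":0,"wy":0,"wz":0,"fingers":2},{"x":0,"y":0,"z":-2.5,"wx":0,"wy":0,"wz":0,"fingers":2},{"x":0,"y":0,"z":-4.5,"wx":0,"wy":0,"wz":0,"fingers":2},{"x":0,"y":0,"z":-6,"wx":0,"wy":0,"wz":0,"fingers":2}]}}

```text
time_s: 2.65
tcp_pos: [0.5137, -0.1398, 0.1114]
tool_rot: [2.386, 2.043, 0.001]
wrist_force: [0.1, 0.0, -0.8]
opening: 0.316
```

```bash
python3 d.py .521 .284 .11; python3 - <<'E'
from h import *
save(cam('side'),'side1.png')
E
```

```text
cm [41.99 -5.81  0.14] w [ 0.001 -0.    -0.006] t 2.65 [ 0.57  0.4  -0.44  1.92  0.22  0.87 -0.14]
```

View pics/side1.png

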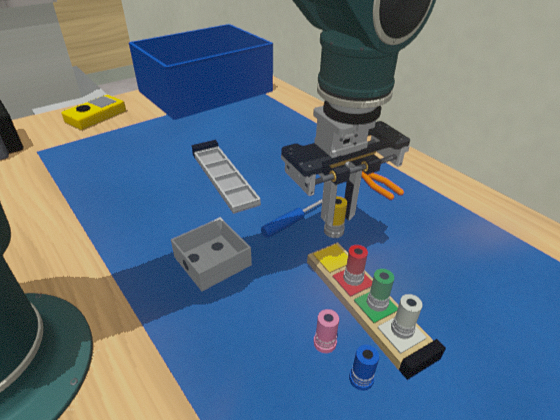

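Yellow is gripped (opening 0.316, which is about 30 mm) and lifted, with its foot at pixel (334,236). The fingers closed slower than I expected, so I check the grip height before going on.

```bash
cat > held.py <<'E'
from h import *
c=cam('side'); W=world(c); s=manip.observe(); p=s['tcp_pos']
m=(np.hypot(W[...,0]-p[0],W[...,1]-p[1])<.022)&(c['z_map']>0)
hsv=cv2.cvtColor(c['color'],cv2.COLOR_RGB2HSV)
P=W[m]; z=P[:,2]-p[2]
print('z rel tcp low',np.percentile(z,[0,1,3]).round(4))
y=m&(hsv[...,1]>120)&((hsv[...,0]<90)|(hsv[...,0]>174)); q=W[y]-p; print('sleeve rel',y.sum(),np.percentile(q[:,2],[1,99]).round(4)) if y.sum() else 0
E
python3 held.py
```

```text
z rel tcp low [-0.0946 -0.0889 -0.0882]
sleeve rel 668 [-0.0892  0.1278]
```

```bash
cat > held.py <<'E'
from h import *
c=cam('side'); W=world(c); s=manip.observe(); p=s['tcp_pos']
D=W-p; m=(np.hypot(D[...,0],D[...,1])<.022)&(c['z_map']>0)&(D[...,2]>-.06)&(D[...,2]<.06)
H=cv2.cvtColor(c['color'],cv2.COLOR_RGB2HSV); sat=m&(H[...,1]>110)
print('low end',np.percentile(D[m][:,2],[0,1,3,6]).round(4),m.sum()); print('sleeve z',np.percentile(D[sat][:,2],[1,50,99]).round(4),sat.sum())
E
python3 held.py
```

```text
low end [-0.0265 -0.025  -0.0231 -0.0206] 840
sleeve z [-0.      0.0267  0.0502] 309
```

The underside is 25–26 mm below the TCP and the sleeve edge agrees, so nothing slipped. Now the carry.

Request:
{"api": "play_rows", "payload": {"deltas": [{"x":1.5,"y":-0.2,"z":0,"wx":0,"wy":0,"wz":0,"fingers":2},{"x":4.5,"y":-0.6,"z":0,"wx":0,"wy":0,"wz":0,"fingers":2},{"x":8,"y":-1.1,"z":0,"wx":0,"wy":0,"wz":0,"fingers":2},{"x":11.5,"y":-1.6,"z":0,"wx":0,"wy":0,"wz":0,"fingers":2},{"x":15,"y":-2.1,"z":0,"wx":0,"wy":0,"wz":0,"fingers":2}]}}

```text
time_s: 3.22
tcp_pos: [0.5152, 0.0129, 0.1089]
tool_rot: [-2.387, -2.042, 0.001]
wrist_force: [0.3, 0.4, -1.1]
opening: 0.316
```

Request:
{"api": "play_rows", "payload": {"deltas": [{"x":3.5,"y":-0.5,"z":0,"wx":0,"wy":0,"wz":0,"fingers":2},{"x":7,"y":-1,"z":0,"wx":0,"wy":0,"wz":0,"fingers":2},{"x":10.5,"y":-1.5,"z":0,"wx":0,"wy":0,"wz":0,"fingers":2},{"x":14,"y":-2,"z":0,"wx":0,"wy":0,"wz":0,"fingers":2},{"x":17,"y":-2.4,"z":0,"wx":0,"wy":0,"wz":0,"fingers":2}]}}

```text
time_s: 3.63
tcp_pos: [0.5176, 0.1855, 0.1089]
tool_rot: [-2.385, -2.043, 0.001]
wrist_force: [0.9, -0.4, -0.3]
opening: 0.313
```

Request:
{"api": "play_rows", "payload": {"deltas": [{"x":3,"y":-0.4,"z":0,"wx":0,"wy":0,"wz":0,"fingers":2},{"x":6,"y":-0.8,"z":0,"wx":0,"wy":0,"wz":0,"fingers":2},{"x":8.5,"y":-1.1,"z":0,"wx":0,"wy":0,"wz":0,"fingers":2},{"x":10,"y":-1.3,"z":0,"wx":0,"wy":0,"wz":0,"fingers":2},{"x":10,"y":-1.3,"z":0,"wx":0,"wy":0,"wz":0,"fingers":2}]}}

```text
time_s: 4.05
tcp_pos: [0.5197, 0.2877, 0.1088]
tool_rot: [-2.381, -2.046, 0.0]
wrist_force: [-0.5, 0.6, -1.6]
opening: 0.314
```

```bash
python3 d.py .521 .284 .033; python3 held.py; python3 - <<'E'
from h import *
c=cam('top'); cv2.imwrite('pics/t2.png',cv2.resize(c['color'][150:290,100:300],None,fx=4,fy=4)[...,::-1])
E
```

```text
cm [-0.35  0.2   7.57] w [-0.002 -0.001 -0.002] t 4.05 [-0.15  0.53 -0.53  1.76  0.32  0.94 -0.97]
low end [-0.0288 -0.0263 -0.0248 -0.0218] 561
sleeve z [-0.0264  0.0218  0.0497] 248
```

View pics/t2.png

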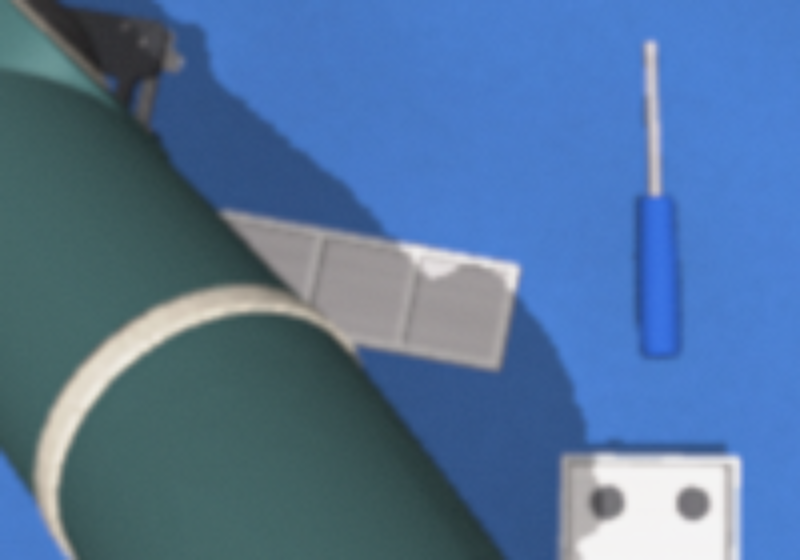

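The top view has the arm covering the target pocket, but the two right-hand pockets are visible at crop (460,315) and (360,300). I lower on the measured numbers.

Request:
{"api": "play_rows", "payload": {"deltas": [{"x":-0.3,"y":0.2,"z":1.5,"wx":0,"wy":0,"wz":0,"fingers":2},{"x":-0.3,"y":0.2,"z":3,"wx":0,"wy":0,"wz":0,"fingers":2},{"x":-0.3,"y":0.2,"z":4.5,"wx":0,"wy":0,"wz":0,"fingers":2},{"x":-0.3,"y":0.2,"z":6,"wx":0,"wy":0,"wz":0,"fingers":2},{"x":-0.3,"y":0.2,"z":6.5,"wx":0,"wy":0,"wz":0,"fingers":2}]}}

```text
time_s: 4.57
tcp_pos: [0.5219, 0.2785, 0.0423]
tool_rot: [-2.388, -2.041, 0.005]
wrist_force: [0.2, -0.5, -1.6]
opening: 0.315
```

Request:
{"api": "play_rows", "payload": {"deltas": [{"x":0,"y":0,"z":0.3,"wx":0,"wy":0,"wz":0,"fingers":2},{"x":0,"y":0,"z":0.6,"wx":0,"wy":0,"wz":0,"fingers":2},{"x":0,"y":0,"z":0.9,"wx":0,"wy":0,"wz":0,"fingers":2},{"x":0,"y":0,"z":1,"wx":0,"wy":0,"wz":0,"fingers":2},{"x":0,"y":0,"z":1,"wx":0,"wy":0,"wz":0,"fingers":2}]}}

```text
time_s: 4.98
tcp_pos: [0.5227, 0.2807, 0.0347]
tool_rot: [2.387, 2.043, 0.0]
wrist_force: [0.5, 0.0, -1.6]
opening: 0.313
```

```bash
python3 d.py .521 .284 .033; python3 held.py; python3 - <<'E'
from h import *
c=cam('side'); cv2.imwrite('pics/s2.png',cv2.resize(c['color'][80:240,140:340],None,fx=3,fy=3)[...,::-1])
E
```

```text
cm [ 0.3  -0.22  0.17] w [ 0.    -0.    -0.007] t 4.9833 [-0.18  0.62 -0.49  1.8   0.39  0.81 -1.01]
low end [-0.0312 -0.0294 -0.0252 -0.0216] 484
sleeve z [-0.0017  0.024   0.0535] 217
```

View pics/s2.png

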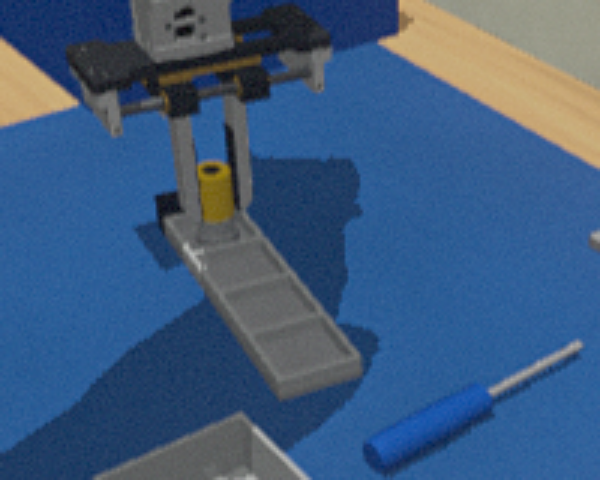

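Yellow is in the pocket by the black end (crop 215,225), and the fingers straddle the walls above their tops. I nudge it and lower the last few millimetres to touch.

Request:
{"api": "play_rows", "payload": {"deltas": [{"x":0.3,"y":-0.2,"z":0,"wx":0,"wy":0,"wz":0,"fingers":2},{"x":0.3,"y":-0.2,"z":0.1,"wx":0,"wy":0,"wz":0,"fingers":2},{"x":0.3,"y":-0.2,"z":0.2,"wx":0,"wy":0,"wz":0,"fingers":2},{"x":0.3,"y":-0.2,"z":0.25,"wx":0,"wy":0,"wz":0,"fingers":2},{"x":0.3,"y":-0.2,"z":0.25,"wx":0,"wy":0,"wz":0,"fingers":2}]}}

```text
time_s: 5.5
tcp_pos: [0.521, 0.285, 0.0336]
tool_rot: [2.386, 2.044, 0.002]
wrist_force: [-10.2, -3.8, 28.3]
opening: 0.315
```

Contact with the floor. Release and retract.

Request:
{"api": "play_rows", "payload": {"deltas": [{"x":0,"y":0,"z":-0.15,"wx":0,"wy":0,"wz":0,"fingers":2},{"x":0,"y":0,"z":-0.15,"wx":0,"wy":0,"wz":0,"fingers":5},{"x":0,"y":0,"z":-0.15,"wx":0,"wy":0,"wz":0,"fingers":5},{"x":0,"y":0,"z":-0.15,"wx":0,"wy":0,"wz":0,"fingers":5},{"x":0,"y":0,"z":-0.15,"wx":0,"wy":0,"wz":0,"fingers":5}]}}

```text
time_s: 5.92
tcp_pos: [0.521, 0.2839, 0.0333]
tool_rot: [-2.387, -2.043, 0.0]
wrist_force: [1.1, -0.2, 1.0]
opening: 0.527
```

Request:
{"api": "play_rows", "payload": {"deltas": [{"x":0,"y":0,"z":-1.5,"wx":0,"wy":0,"wz":0,"fingers":5},{"x":0,"y":0,"z":-3.5,"wx":0,"wy":0,"wz":0,"fingers":5},{"x":0,"y":0,"z":-6,"wx":0,"wy":0,"wz":0,"fingers":5},{"x":0,"y":0,"z":-8.5,"wx":0,"wy":0,"wz":0,"fingers":5},{"x":0,"y":0,"z":-9.5,"wx":0,"wy":0,"wz":0,"fingers":5}]}}

```text
time_s: 6.33
tcp_pos: [0.522, 0.2847, 0.1314]
tool_rot: [2.386, 2.043, 0.005]
wrist_force: [0.7, -0.1, -1.0]
opening: 0.529
```

```bash
python3 d.py .508 -.197 .128; cat > side.py <<'E'
import sys; from h import *
c=cam('side'); W=world(c); h=cv2.cvtColor(c['color'],cv2.COLOR_RGB2HSV).astype(int); H,S,V=[h[...,i] for i in range(3)]
cols=dict(yellow=(H>22)&(H<35)&(S>130),red=((H<6)|(H>174))&(S>130),green=(H>50)&(H<85)&(S>100))
O=np.array([.506,.198]); u=np.array([.170,.985]); v=np.array([-.985,.170])
for n,m in cols.items():
    m=m&(abs((W[...,:2]-O)@u)<.125)&(abs((W[...,:2]-O)@v)<.04)&(W[...,2]>.02)&(W[...,2]<.1)
    if m.sum()<30: continue
    P=W[m]; top=P[P[:,2]>np.percentile(P[:,2],98)-.006]; q=P[:,:2]-O
    # side-face circle fit, r=15mm
    b=P[P[:,2]<P[:,2].max()-.006]; A=np.c_[2*b[:,:2],np.ones(len(b))]; s=np.linalg.lstsq(A,(b[:,:2]**2).sum(1),rcond=None)[0]; r=np.sqrt(s[2]+s[0]**2+s[1]**2); d=s[:2]-O
    print(n,m.sum(),'z',np.percentile(P[:,2],[2,98]).round(4),'fit along,across mm',(d@u*1e3).round(1),(d@v*1e3).round(1),'r',(r*1e3).round(1))
E
python3 side.py
```

```text
cm [-47.81   6.05   0.26] w [ 0.002 -0.002 -0.007] t 6.3333 [-0.14  0.5  -0.54  1.75  0.3   0.98 -0.95]
yellow 178 z [0.0336 0.069 ] fit along,across mm 89.0 0.2 r 12.0
```

Yellow stands at along 89 mm, across 0, with its top at 68–69 mm, so it is on the pocket floor. Next is red.

Request:
{"api": "play_rows", "payload": {"deltas": [{"x":-2.5,"y":0.3,"z":0,"wx":0,"wy":0,"wz":0,"fingers":5},{"x":-6,"y":0.8,"z":0,"wx":0,"wy":0,"wz":0,"fingers":5},{"x":-9.5,"y":1.2,"z":0,"wx":0,"wy":0,"wz":0,"fingers":5},{"x":-13,"y":1.7,"z":0,"wx":0,"wy":0,"wz":0,"fingers":5},{"x":-16.5,"y":2.1,"z":0,"wx":0,"wy":0,"wz":0,"fingers":5}]}}

```text
time_s: 6.8
tcp_pos: [0.5157, 0.1159, 0.1276]
tool_rot: [-2.386, -2.042, 0.001]
wrist_force: [0.9, 0.3, -0.1]
opening: 0.534
```

Request:
{"api": "play_rows", "payload": {"deltas": [{"x":-3.5,"y":0.4,"z":0,"wx":0,"wy":0,"wz":0,"fingers":5},{"x":-7,"y":0.9,"z":0,"wx":0,"wy":0,"wz":0,"fingers":5},{"x":-10.5,"y":1.3,"z":0,"wx":0,"wy":0,"wz":0,"fingers":5},{"x":-14,"y":1.8,"z":0,"wx":0,"wy":0,"wz":0,"fingers":5},{"x":-17.5,"y":2.2,"z":0,"wx":0,"wy":0,"wz":0,"fingers":5}]}}

```text
time_s: 7.22
tcp_pos: [0.5104, -0.0604, 0.1277]
tool_rot: [-2.386, -2.042, 0.001]
wrist_force: [0.4, -0.1, 0.6]
opening: 0.532
```

Request:
{"api": "play_rows", "payload": {"deltas": [{"x":-3.5,"y":0.4,"z":0,"wx":0,"wy":0,"wz":0,"fingers":5},{"x":-7,"y":0.9,"z":0,"wx":0,"wy":0,"wz":0,"fingers":5},{"x":-10.5,"y":1.3,"z":0,"wx":0,"wy":0,"wz":0,"fingers":5},{"x":-13,"y":1.6,"z":0,"wx":0,"wy":0,"wz":0,"fingers":5},{"x":-13.8,"y":1.7,"z":0,"wx":0,"wy":0,"wz":0,"fingers":5}]}}

```text
time_s: 7.63
tcp_pos: [0.5053, -0.202, 0.1273]
tool_rot: [-2.391, -2.037, 0.002]
wrist_force: [0.0, -0.2, -0.7]
opening: 0.533
```

Request:
{"api": "play_rows", "payload": {"deltas": [{"x":0,"y":0,"z":0,"wx":0,"wy":0,"wz":0,"fingers":5},{"x":0,"y":0,"z":0,"wx":0,"wy":0,"wz":0,"fingers":5},{"x":0,"y":0,"z":0,"wx":0,"wy":0,"wz":0,"fingers":5},{"x":0,"y":0,"z":0,"wx":0,"wy":0,"wz":0,"fingers":5},{"x":0,"y":0,"z":0,"wx":0,"wy":0,"wz":0,"fingers":5}]}}

```text
time_s: 8.05
tcp_pos: [0.5068, -0.1963, 0.1285]
tool_rot: [-2.385, -2.045, -0.0]
wrist_force: [-0.2, 0.1, 0.2]
opening: 0.535
```

```bash
python3 d.py .508 -.197 .049
```

```text
cm [-0.05  0.13  7.95] w [-0.    -0.    -0.005] t 8.05 [ 0.65  0.39 -0.42  1.88  0.2   0.91 -0.01]
```

Request:
{"api": "play_rows", "payload": {"deltas": [{"x":0,"y":0.1,"z":1.5,"wx":0,"wy":0,"wz":0,"fingers":5},{"x":0,"y":0.1,"z":3.5,"wx":0,"wy":0,"wz":0,"fingers":5},{"x":0,"y":0.1,"z":5.5,"wx":0,"wy":0,"wz":0,"fingers":5},{"x":0,"y":0.1,"z":7.3,"wx":0,"wy":0,"wz":0,"fingers":5},{"x":0,"y":0.1,"z":8,"wx":0,"wy":0,"wz":0,"fingers":5}]}}

```text
time_s: 8.47
tcp_pos: [0.5066, -0.1967, 0.0464]
tool_rot: [-2.384, -2.042, 0.002]
wrist_force: [-0.1, -0.4, -0.8]
opening: 0.532
```

Request:
{"api": "play_rows", "payload": {"deltas": [{"x":0,"y":0,"z":0,"wx":0,"wy":0,"wz":0,"fingers":2},{"x":0,"y":0,"z":0,"wx":0,"wy":0,"wz":0,"fingers":2},{"x":0,"y":0,"z":0,"wx":0,"wy":0,"wz":0,"fingers":2},{"x":0,"y":0,"z":0,"wx":0,"wy":0,"wz":0,"fingers":2},{"x":0,"y":0,"z":0,"wx":0,"wy":0,"wz":0,"fingers":2}]}}

```text
time_s: 8.88
tcp_pos: [0.5083, -0.1978, 0.0495]
tool_rot: [2.386, 2.042, 0.001]
wrist_force: [-0.5, 0.9, 6.3]
opening: 0.314
```

Request:
{"api": "play_rows", "payload": {"deltas": [{"x":0,"y":0,"z":0,"wx":0,"wy":0,"wz":0,"fingers":2},{"x":0,"y":0,"z":-1,"wx":0,"wy":0,"wz":0,"fingers":2},{"x":0,"y":0,"z":-2.5,"wx":0,"wy":0,"wz":0,"fingers":2},{"x":0,"y":0,"z":-4.5,"wx":0,"wy":0,"wz":0,"fingers":2},{"x":0,"y":0,"z":-6.5,"wx":0,"wy":0,"wz":0,"fingers":2}]}}

```text
time_s: 9.3
tcp_pos: [0.5072, -0.1976, 0.1148]
tool_rot: [-2.386, -2.043, 0.0]
wrist_force: [-0.2, 0.4, -0.6]
opening: 0.316
```

```bash
python3 d.py .511 .227 .113; python3 held.py
```

```text
cm [42.01 -6.18  0.2 ] w [-0.    -0.    -0.007] t 9.3 [ 0.65  0.41 -0.41  1.89  0.21  0.89 -0.02]
low end [-0.0286 -0.0271 -0.0247 -0.0227] 946
sleeve z [-0.0024  0.0256  0.0528] 360
```

Request:
{"api": "play_rows", "payload": {"deltas": [{"x":1.5,"y":-0.2,"z":0,"wx":0,"wy":0,"wz":0,"fingers":2},{"x":4.5,"y":-0.6,"z":0,"wx":0,"wy":0,"wz":0,"fingers":2},{"x":8,"y":-1.1,"z":0,"wx":0,"wy":0,"wz":0,"fingers":2},{"x":11.5,"y":-1.6,"z":0,"wx":0,"wy":0,"wz":0,"fingers":2},{"x":15,"y":-2.1,"z":0,"wx":0,"wy":0,"wz":0,"fingers":2}]}}

```text
time_s: 9.77
tcp_pos: [0.5097, -0.0449, 0.1143]
tool_rot: [2.387, 2.042, 0.0]
wrist_force: [1.1, 0.4, -1.5]
opening: 0.315
```

Request:
{"api": "play_rows", "payload": {"deltas": [{"x":3.5,"y":-0.5,"z":0,"wx":0,"wy":0,"wz":0,"fingers":2},{"x":7,"y":-1,"z":0,"wx":0,"wy":0,"wz":0,"fingers":2},{"x":10.5,"y":-1.5,"z":0,"wx":0,"wy":0,"wz":0,"fingers":2},{"x":14,"y":-2,"z":0,"wx":0,"wy":0,"wz":0,"fingers":2},{"x":17,"y":-2.5,"z":0,"wx":0,"wy":0,"wz":0,"fingers":2}]}}

```text
time_s: 10.18
tcp_pos: [0.5113, 0.1279, 0.1143]
tool_rot: [2.386, 2.043, 0.001]
wrist_force: [-0.1, 0.8, -1.6]
opening: 0.313
```

Request:
{"api": "play_rows", "payload": {"deltas": [{"x":3,"y":-0.4,"z":0,"wx":0,"wy":0,"wz":0,"fingers":2},{"x":6,"y":-0.8,"z":0,"wx":0,"wy":0,"wz":0,"fingers":2},{"x":8.5,"y":-1.2,"z":0,"wx":0,"wy":0,"wz":0,"fingers":2},{"x":10,"y":-1.5,"z":0,"wx":0,"wy":0,"wz":0,"fingers":2},{"x":10,"y":-1.5,"z":0,"wx":0,"wy":0,"wz":0,"fingers":2}]}}

```text
time_s: 10.6
tcp_pos: [0.5114, 0.2304, 0.1143]
tool_rot: [-2.382, -2.047, -0.002]
wrist_force: [-0.4, 0.4, -1.7]
opening: 0.314
```

Request:
{"api": "play_rows", "payload": {"deltas": [{"x":0,"y":0,"z":0,"wx":0,"wy":0,"wz":0,"fingers":2},{"x":0,"y":0,"z":0,"wx":0,"wy":0,"wz":0,"fingers":2},{"x":0,"y":0,"z":1.5,"wx":0,"wy":0,"wz":0,"fingers":2},{"x":0,"y":0,"z":3,"wx":0,"wy":0,"wz":0,"fingers":2},{"x":0,"y":0,"z":4,"wx":0,"wy":0,"wz":0,"fingers":2}]}}

```text
time_s: 11.02
tcp_pos: [0.5122, 0.225, 0.0726]
tool_rot: [2.388, 2.04, -0.001]
wrist_force: [0.1, -0.3, -2.0]
opening: 0.316
```

```bash
python3 d.py .511 .227 .033; python3 held.py
```

```text
cm [ 0.18 -0.15  3.96] w [-0.     0.001 -0.008] t 11.0167 [-0.07  0.52 -0.51  1.87  0.33  0.84 -0.9 ]
low end [-0.054  -0.022  -0.0204 -0.0172] 549
sleeve z [0.0023 0.0281 0.055 ] 252
```

Request:
{"api": "play_rows", "payload": {"deltas": [{"x":0.1,"y":-0.1,"z":1.3,"wx":0,"wy":0,"wz":0,"fingers":2},{"x":0.1,"y":-0.1,"z":2.6,"wx":0,"wy":0,"wz":0,"fingers":2},{"x":0.1,"y":-0.1,"z":3.5,"wx":0,"wy":0,"wz":0,"fingers":2},{"x":0.1,"y":-0.1,"z":3.8,"wx":0,"wy":0,"wz":0,"fingers":2},{"x":0.1,"y":-0.1,"z":4,"wx":0,"wy":0,"wz":0,"fingers":2}]}}

```text
time_s: 11.48
tcp_pos: [0.511, 0.2278, 0.0327]
tool_rot: [-2.386, -2.043, 0.001]
wrist_force: [0.3, 0.3, -1.5]
opening: 0.317
```

Request:
{"api": "play_rows", "payload": {"deltas": [{"x":0,"y":0,"z":0,"wx":0,"wy":0,"wz":0,"fingers":2},{"x":0,"y":0,"z":0,"wx":0,"wy":0,"wz":0,"fingers":2},{"x":0,"y":0,"z":0.1,"wx":0,"wy":0,"wz":0,"fingers":2},{"x":0,"y":0,"z":0.15,"wx":0,"wy":0,"wz":0,"fingers":2},{"x":0,"y":0,"z":0.2,"wx":0,"wy":0,"wz":0,"fingers":2}]}}

```text
time_s: 11.9
tcp_pos: [0.5114, 0.2279, 0.0317]
tool_rot: [2.387, 2.043, 0.001]
wrist_force: [0.5, -0.5, -0.8]
opening: 0.317
```

Request:
{"api": "play_rows", "payload": {"deltas": [{"x":0,"y":0,"z":0.05,"wx":0,"wy":0,"wz":0,"fingers":2},{"x":0,"y":0,"z":0.1,"wx":0,"wy":0,"wz":0,"fingers":2},{"x":0,"y":0,"z":0.1,"wx":0,"wy":0,"wz":0,"fingers":2},{"x":0,"y":0,"z":0.1,"wx":0,"wy":0,"wz":0,"fingers":2},{"x":0,"y":0,"z":0.1,"wx":0,"wy":0,"wz":0,"fingers":2}]}}

```text
time_s: 12.32
tcp_pos: [0.5113, 0.2278, 0.0305]
tool_rot: [2.387, 2.043, 0.0]
wrist_force: [-0.3, -1.3, 0.9]
opening: 0.313
```

Contact is light. Release, retract, and return for green.

Request:
{"api": "play_rows", "payload": {"deltas": [{"x":0,"y":0,"z":0,"wx":0,"wy":0,"wz":0,"fingers":5},{"x":0,"y":0,"z":0,"wx":0,"wy":0,"wz":0,"fingers":5},{"x":0,"y":0,"z":0,"wx":0,"wy":0,"wz":0,"fingers":5},{"x":0,"y":0,"z":0,"wx":0,"wy":0,"wz":0,"fingers":5},{"x":0,"y":0,"z":0,"wx":0,"wy":0,"wz":0,"fingers":5}]}}

```text
time_s: 12.73
tcp_pos: [0.5113, 0.2278, 0.0304]
tool_rot: [-2.387, -2.043, 0.0]
wrist_force: [-0.6, -0.0, 0.3]
opening: 0.532
```

Request:
{"api": "play_rows", "payload": {"deltas": [{"x":0,"y":0,"z":-1.5,"wx":0,"wy":0,"wz":0,"fingers":5},{"x":0,"y":0,"z":-3.5,"wx":0,"wy":0,"wz":0,"fingers":5},{"x":0,"y":0,"z":-6,"wx":0,"wy":0,"wz":0,"fingers":5},{"x":0,"y":0,"z":-8.5,"wx":0,"wy":0,"wz":0,"fingers":5},{"x":0,"y":0,"z":-9.8,"wx":0,"wy":0,"wz":0,"fingers":5}]}}

```text
time_s: 13.15
tcp_pos: [0.512, 0.2283, 0.1311]
tool_rot: [2.386, 2.043, 0.004]
wrist_force: [-0.2, 0.5, 0.7]
opening: 0.53
```

```bash
python3 d.py .501 -.2557 .128; python3 side.py
```

```text
cm [-47.99   6.38   0.25] w [ 0.002 -0.001 -0.006] t 13.15 [-0.04  0.44 -0.54  1.83  0.28  0.94 -0.86]
yellow 166 z [0.0345 0.0692] fit along,across mm 89.7 0.4 r 12.1
red 181 z [0.033  0.0689] fit along,across mm 67.4 -16.4 r 50.4
```

Yellow is unchanged. Red's top is at the right height, but its circle fit (r = 50 mm) isn't usable, so I'll recheck it from the top camera.

Request:
{"api": "play_rows", "payload": {"deltas": [{"x":-2.5,"y":0.3,"z":0,"wx":0,"wy":0,"wz":0,"fingers":5},{"x":-6,"y":0.8,"z":0,"wx":0,"wy":0,"wz":0,"fingers":5},{"x":-9.5,"y":1.3,"z":0,"wx":0,"wy":0,"wz":0,"fingers":5},{"x":-13,"y":1.7,"z":0,"wx":0,"wy":0,"wz":0,"fingers":5},{"x":-16.5,"y":2.2,"z":0,"wx":0,"wy":0,"wz":0,"fingers":5}]}}

```text
time_s: 13.62
tcp_pos: [0.5069, 0.0597, 0.1279]
tool_rot: [-2.386, -2.043, 0.001]
wrist_force: [1.0, -0.5, 0.5]
opening: 0.529
```

Request:
{"api": "play_rows", "payload": {"deltas": [{"x":-3.5,"y":0.5,"z":0,"wx":0,"wy":0,"wz":0,"fingers":5},{"x":-7,"y":0.9,"z":0,"wx":0,"wy":0,"wz":0,"fingers":5},{"x":-10.5,"y":1.4,"z":0,"wx":0,"wy":0,"wz":0,"fingers":5},{"x":-14,"y":1.9,"z":0,"wx":0,"wy":0,"wz":0,"fingers":5},{"x":-17.5,"y":2.3,"z":0,"wx":0,"wy":0,"wz":0,"fingers":5}]}}

```text
time_s: 14.03
tcp_pos: [0.5027, -0.1169, 0.1279]
tool_rot: [-2.387, -2.042, 0.001]
wrist_force: [1.2, 0.6, 0.5]
opening: 0.536
```

Request:
{"api": "play_rows", "payload": {"deltas": [{"x":-3.5,"y":0.5,"z":0,"wx":0,"wy":0,"wz":0,"fingers":5},{"x":-7,"y":0.9,"z":0,"wx":0,"wy":0,"wz":0,"fingers":5},{"x":-10.5,"y":1.4,"z":0,"wx":0,"wy":0,"wz":0,"fingers":5},{"x":-13,"y":1.7,"z":0,"wx":0,"wy":0,"wz":0,"fingers":5},{"x":-14,"y":1.9,"z":0,"wx":0,"wy":0,"wz":0,"fingers":5}]}}

```text
time_s: 14.45
tcp_pos: [0.4991, -0.2604, 0.1275]
tool_rot: [-2.391, -2.037, 0.002]
wrist_force: [-0.4, -1.2, -0.2]
opening: 0.532
```

Request:
{"api": "play_rows", "payload": {"deltas": [{"x":0,"y":0,"z":0,"wx":0,"wy":0,"wz":0,"fingers":5},{"x":0,"y":0,"z":0,"wx":0,"wy":0,"wz":0,"fingers":5},{"x":0,"y":0,"z":0,"wx":0,"wy":0,"wz":0,"fingers":5},{"x":0,"y":0,"z":0,"wx":0,"wy":0,"wz":0,"fingers":5},{"x":0,"y":0,"z":0,"wx":0,"wy":0,"wz":0,"fingers":5}]}}

```text
time_s: 14.87
tcp_pos: [0.5007, -0.2551, 0.1285]
tool_rot: [-2.385, -2.045, -0.0]
wrist_force: [-0.5, -0.2, -0.1]
opening: 0.538
```

```bash
cat > top.py <<'E'
from h import *
c=cam('top'); W=world(c); O=np.array([.506,.198]); u=np.array([.170,.985]); v=np.array([-.985,.170])
D=W[...,:2]-O; m=(W[...,2]>.060)&(W[...,2]<.078)&(abs(D@u)<.125)&(abs(D@v)<.04)
n,l,st,ce=cv2.connectedComponentsWithStats(m.astype(np.uint8))
for i in range(1,n):
    if st[i,4]>30: d=ray(c,*ce[i],.068)[:2]-O; print('top',st[i,4],W[l==i][:,2].mean().round(4),'along',(d@u*1e3).round(1),'across',(d@v*1e3).round(1),np.median(c['color'][l==i],0))
E
python3 top.py; python3 d.py .501 -.2557 .049
```

```text
top 142 0.0673 along 88.1 across 0.3 [238.  231.5  85. ]
top 142 0.0672 along 29.1 across 0.6 [229.5  64.   60. ]
cm [-0.02  0.04  7.95] w [ 0.    -0.    -0.005] t 14.9167 [ 0.72  0.42 -0.38  1.83  0.19  0.92  0.1 ]
```

Both are within 2 mm of their pocket centres. Grasp green.

Request:
{"api": "play_rows", "payload": {"deltas": [{"x":0,"y":0,"z":1.5,"wx":0,"wy":0,"wz":0,"fingers":5},{"x":0,"y":0,"z":3.5,"wx":0,"wy":0,"wz":0,"fingers":5},{"x":0,"y":0,"z":5.5,"wx":0,"wy":0,"wz":0,"fingers":5},{"x":0,"y":0,"z":7.3,"wx":0,"wy":0,"wz":0,"fingers":5},{"x":0,"y":0,"z":8,"wx":0,"wy":0,"wz":0,"fingers":5}]}}

```text
time_s: 15.33
tcp_pos: [0.4995, -0.2554, 0.0464]
tool_rot: [-2.384, -2.042, 0.001]
wrist_force: [0.4, 0.2, -0.8]
opening: 0.535
```

Request:
{"api": "play_rows", "payload": {"deltas": [{"x":0,"y":0,"z":0,"wx":0,"wy":0,"wz":0,"fingers":2},{"x":0,"y":0,"z":0,"wx":0,"wy":0,"wz":0,"fingers":2},{"x":0,"y":0,"z":0,"wx":0,"wy":0,"wz":0,"fingers":2},{"x":0,"y":0,"z":0,"wx":0,"wy":0,"wz":0,"fingers":2},{"x":0,"y":0,"z":0,"wx":0,"wy":0,"wz":0,"fingers":2}]}}

```text
time_s: 15.75
tcp_pos: [0.5011, -0.2566, 0.0495]
tool_rot: [2.386, 2.042, 0.001]
wrist_force: [-0.2, -0.2, 7.5]
opening: 0.315
```

Request:
{"api": "play_rows", "payload": {"deltas": [{"x":0,"y":0,"z":0,"wx":0,"wy":0,"wz":0,"fingers":2},{"x":0,"y":0,"z":-1,"wx":0,"wy":0,"wz":0,"fingers":2},{"x":0,"y":0,"z":-2.5,"wx":0,"wy":0,"wz":0,"fingers":2},{"x":0,"y":0,"z":-4.5,"wx":0,"wy":0,"wz":0,"fingers":2},{"x":0,"y":0,"z":-6.5,"wx":0,"wy":0,"wz":0,"fingers":2}]}}

```text
time_s: 16.17
tcp_pos: [0.5001, -0.2562, 0.1148]
tool_rot: [-2.386, -2.043, 0.0]
wrist_force: [-0.0, -0.6, -1.2]
opening: 0.312
```

```bash
python3 d.py .501 .169 .113; python3 held.py
```

```text
cm [42.02 -6.47  0.2 ] w [-0.    -0.    -0.007] t 16.1667 [ 0.72  0.44 -0.38  1.84  0.2   0.9   0.09]
low end [-0.0294 -0.0269 -0.0252 -0.0232] 977
sleeve z [0.0003 0.0326 0.0351] 193
```

Request:
{"api": "play_rows", "payload": {"deltas": [{"x":1.5,"y":-0.2,"z":0,"wx":0,"wy":0,"wz":0,"fingers":2},{"x":4.5,"y":-0.7,"z":0,"wx":0,"wy":0,"wz":0,"fingers":2},{"x":8,"y":-1.2,"z":0,"wx":0,"wy":0,"wz":0,"fingers":2},{"x":11.5,"y":-1.7,"z":0,"wx":0,"wy":0,"wz":0,"fingers":2},{"x":15,"y":-2.2,"z":0,"wx":0,"wy":0,"wz":0,"fingers":2}]}}

```text
time_s: 16.63
tcp_pos: [0.5016, -0.1034, 0.1142]
tool_rot: [2.387, 2.042, 0.0]
wrist_force: [0.8, -0.5, -0.4]
opening: 0.316
```

Request:
{"api": "play_rows", "payload": {"deltas": [{"x":3.5,"y":-0.5,"z":0,"wx":0,"wy":0,"wz":0,"fingers":2},{"x":7,"y":-1,"z":0,"wx":0,"wy":0,"wz":0,"fingers":2},{"x":10.5,"y":-1.6,"z":0,"wx":0,"wy":0,"wz":0,"fingers":2},{"x":14,"y":-2.1,"z":0,"wx":0,"wy":0,"wz":0,"fingers":2},{"x":17,"y":-2.6,"z":0,"wx":0,"wy":0,"wz":0,"fingers":2}]}}

```text
time_s: 17.05
tcp_pos: [0.5022, 0.0696, 0.1144]
tool_rot: [2.385, 2.044, 0.001]
wrist_force: [0.4, 0.2, -0.6]
opening: 0.316
```

Request:
{"api": "play_rows", "payload": {"deltas": [{"x":3,"y":-0.4,"z":0,"wx":0,"wy":0,"wz":0,"fingers":2},{"x":6,"y":-0.9,"z":0,"wx":0,"wy":0,"wz":0,"fingers":2},{"x":8.5,"y":-1.3,"z":0,"wx":0,"wy":0,"wz":0,"fingers":2},{"x":10,"y":-1.5,"z":0,"wx":0,"wy":0,"wz":0,"fingers":2},{"x":10,"y":-1.5,"z":0,"wx":0,"wy":0,"wz":0,"fingers":2}]}}

```text
time_s: 17.47
tcp_pos: [0.5026, 0.172, 0.1143]
tool_rot: [-2.382, -2.047, -0.002]
wrist_force: [-0.0, -0.6, -0.8]
opening: 0.312
```

Request:
{"api": "play_rows", "payload": {"deltas": [{"x":0,"y":0,"z":0,"wx":0,"wy":0,"wz":0,"fingers":2},{"x":0,"y":0,"z":0,"wx":0,"wy":0,"wz":0,"fingers":2},{"x":0,"y":0,"z":1.5,"wx":0,"wy":0,"wz":0,"fingers":2},{"x":0,"y":0,"z":3,"wx":0,"wy":0,"wz":0,"fingers":2},{"x":0,"y":0,"z":4,"wx":0,"wy":0,"wz":0,"fingers":2}]}}

```text
time_s: 17.88
tcp_pos: [0.5029, 0.1668, 0.0726]
tool_rot: [2.389, 2.04, -0.001]
wrist_force: [0.4, 0.7, -0.8]
opening: 0.313
```

```bash
python3 d.py .501 .169 .033; python3 held.py
```

```text
cm [ 0.19 -0.22  3.96] w [-0.     0.001 -0.009] t 17.8833 [ 0.03  0.47 -0.5   1.95  0.31  0.8  -0.8 ]
low end [-0.0574 -0.0235 -0.0208 -0.0179] 586
sleeve z [0.003  0.0281 0.054 ] 261
```

Request:
{"api": "play_rows", "payload": {"deltas": [{"x":0.1,"y":-0.15,"z":1.3,"wx":0,"wy":0,"wz":0,"fingers":2},{"x":0.1,"y":-0.15,"z":2.6,"wx":0,"wy":0,"wz":0,"fingers":2},{"x":0.1,"y":-0.15,"z":3.5,"wx":0,"wy":0,"wz":0,"fingers":2},{"x":0.1,"y":-0.15,"z":3.8,"wx":0,"wy":0,"wz":0,"fingers":2},{"x":0.1,"y":-0.15,"z":4,"wx":0,"wy":0,"wz":0,"fingers":2}]}}

```text
time_s: 18.35
tcp_pos: [0.5015, 0.1694, 0.033]
tool_rot: [-2.387, -2.042, 0.001]
wrist_force: [-0.6, 0.2, -0.8]
opening: 0.314
```

Request:
{"api": "play_rows", "payload": {"deltas": [{"x":0,"y":0,"z":0,"wx":0,"wy":0,"wz":0,"fingers":2},{"x":0,"y":0,"z":0.1,"wx":0,"wy":0,"wz":0,"fingers":2},{"x":0,"y":0,"z":0.2,"wx":0,"wy":0,"wz":0,"fingers":2},{"x":0,"y":0,"z":0.25,"wx":0,"wy":0,"wz":0,"fingers":2},{"x":0,"y":0,"z":0.3,"wx":0,"wy":0,"wz":0,"fingers":2}]}}

```text
time_s: 18.77
tcp_pos: [0.5018, 0.1696, 0.0307]
tool_rot: [2.387, 2.043, 0.001]
wrist_force: [0.0, -0.1, -1.5]
opening: 0.312
```

Request:
{"api": "play_rows", "payload": {"deltas": [{"x":0,"y":0,"z":0,"wx":0,"wy":0,"wz":0,"fingers":2},{"x":0,"y":0,"z":0,"wx":0,"wy":0,"wz":0,"fingers":2},{"x":0,"y":0,"z":0,"wx":0,"wy":0,"wz":0,"fingers":2},{"x":0,"y":0,"z":0,"wx":0,"wy":0,"wz":0,"fingers":2},{"x":0,"y":0,"z":0,"wx":0,"wy":0,"wz":0,"fingers":2}]}}

```text
time_s: 19.18
tcp_pos: [0.5018, 0.1696, 0.0306]
tool_rot: [2.387, 2.043, 0.0]
wrist_force: [-0.1, 1.0, 1.4]
opening: 0.313
```

This is within a fraction of a millimetre of the floor, the same as red. Release and return for white.

Request:
{"api": "play_rows", "payload": {"deltas": [{"x":0,"y":0,"z":0.05,"wx":0,"wy":0,"wz":0,"fingers":2},{"x":0,"y":0,"z":0.05,"wx":0,"wy":0,"wz":0,"fingers":5},{"x":0,"y":0,"z":0,"wx":0,"wy":0,"wz":0,"fingers":5},{"x":0,"y":0,"z":0,"wx":0,"wy":0,"wz":0,"fingers":5},{"x":0,"y":0,"z":0,"wx":0,"wy":0,"wz":0,"fingers":5}]}}

```text
time_s: 19.6
tcp_pos: [0.5016, 0.1696, 0.0304]
tool_rot: [-2.387, -2.043, 0.0]
wrist_force: [0.4, -0.7, 0.7]
opening: 0.529
```

Request:
{"api": "play_rows", "payload": {"deltas": [{"x":0,"y":0,"z":-1.5,"wx":0,"wy":0,"wz":0,"fingers":5},{"x":0,"y":0,"z":-3.5,"wx":0,"wy":0,"wz":0,"fingers":5},{"x":0,"y":0,"z":-6,"wx":0,"wy":0,"wz":0,"fingers":5},{"x":0,"y":0,"z":-8.5,"wx":0,"wy":0,"wz":0,"fingers":5},{"x":0,"y":0,"z":-9.8,"wx":0,"wy":0,"wz":0,"fingers":5}]}}

```text
time_s: 20.02
tcp_pos: [0.5023, 0.17, 0.1309]
tool_rot: [2.386, 2.043, 0.003]
wrist_force: [0.6, 0.2, 0.4]
opening: 0.532
```

```bash
python3 d.py .494 -.312 .128; python3 side.py
```

```text
cm [-47.76   6.61   0.26] w [ 0.002 -0.001 -0.006] t 20.0167 [ 0.06  0.38 -0.54  1.91  0.25  0.91 -0.75]
yellow 156 z [0.0343 0.0692] fit along,across mm 89.1 -0.1 r 12.1
red 163 z [0.0334 0.0688] fit along,across mm 69.3 -16.0 r 52.7
green 254 z [0.0344 0.0692] fit along,across mm -27.8 -0.9 r 13.1
```

Request:
{"api": "play_rows", "payload": {"deltas": [{"x":-2.5,"y":0.3,"z":0,"wx":0,"wy":0,"wz":0,"fingers":5},{"x":-6,"y":0.8,"z":0,"wx":0,"wy":0,"wz":0,"fingers":5},{"x":-9.5,"y":1.3,"z":0,"wx":0,"wy":0,"wz":0,"fingers":5},{"x":-13,"y":1.8,"z":0,"wx":0,"wy":0,"wz":0,"fingers":5},{"x":-16.5,"y":2.3,"z":0,"wx":0,"wy":0,"wz":0,"fingers":5}]}}

```text
time_s: 20.48
tcp_pos: [0.4985, 0.0014, 0.1282]
tool_rot: [-2.386, -2.043, 0.0]
wrist_force: [0.3, -0.4, 0.6]
opening: 0.532
```

Request:
{"api": "play_rows", "payload": {"deltas": [{"x":-3.5,"y":0.5,"z":0,"wx":0,"wy":0,"wz":0,"fingers":5},{"x":-7,"y":1,"z":0,"wx":0,"wy":0,"wz":0,"fingers":5},{"x":-10.5,"y":1.5,"z":0,"wx":0,"wy":0,"wz":0,"fingers":5},{"x":-14,"y":2,"z":0,"wx":0,"wy":0,"wz":0,"fingers":5},{"x":-17.5,"y":2.4,"z":0,"wx":0,"wy":0,"wz":0,"fingers":5}]}}

```text
time_s: 20.9
tcp_pos: [0.4952, -0.1754, 0.1282]
tool_rot: [-2.387, -2.043, 0.0]
wrist_force: [0.9, -0.0, -0.5]
opening: 0.53
```

Request:
{"api": "play_rows", "payload": {"deltas": [{"x":-3.5,"y":0.5,"z":0,"wx":0,"wy":0,"wz":0,"fingers":5},{"x":-7,"y":0.9,"z":0,"wx":0,"wy":0,"wz":0,"fingers":5},{"x":-10.5,"y":1.4,"z":0,"wx":0,"wy":0,"wz":0,"fingers":5},{"x":-13,"y":1.8,"z":0,"wx":0,"wy":0,"wz":0,"fingers":5},{"x":-13.8,"y":1.9,"z":0,"wx":0,"wy":0,"wz":0,"fingers":5}]}}

```text
time_s: 21.32
tcp_pos: [0.4918, -0.3173, 0.1277]
tool_rot: [2.391, 2.037, -0.002]
wrist_force: [0.8, -0.1, -0.2]
opening: 0.528
```

Request:
{"api": "play_rows", "payload": {"deltas": [{"x":0,"y":0,"z":0,"wx":0,"wy":0,"wz":0,"fingers":5},{"x":0,"y":0,"z":0,"wx":0,"wy":0,"wz":0,"fingers":5},{"x":0,"y":0,"z":0,"wx":0,"wy":0,"wz":0,"fingers":5},{"x":0,"y":0,"z":0,"wx":0,"wy":0,"wz":0,"fingers":5},{"x":0,"y":0,"z":0,"wx":0,"wy":0,"wz":0,"fingers":5}]}}

```text
time_s: 21.73
tcp_pos: [0.4934, -0.3117, 0.1286]
tool_rot: [-2.385, -2.045, -0.0]
wrist_force: [0.2, -0.7, -0.2]
opening: 0.53
```

```bash
python3 top.py; python3 d.py .494 -.312 .049
```

```text
top 140 0.0674 along 88.1 across 0.4 [238. 231.  85.]
top 142 0.0677 along 29.1 across 0.7 [229.  64.  60.]
top 137 0.0677 along -29.5 across 0.2 [ 81. 186. 105.]
cm [0.   0.06 7.96] w [ 0.    -0.    -0.005] t 21.7833 [ 0.78  0.45 -0.35  1.78  0.19  0.94  0.2 ]
```

Three are placed well. Grasp white.

Request:
{"api": "play_rows", "payload": {"deltas": [{"x":0,"y":0.05,"z":1.5,"wx":0,"wy":0,"wz":0,"fingers":5},{"x":0,"y":0.05,"z":3.5,"wx":0,"wy":0,"wz":0,"fingers":5},{"x":0,"y":0.05,"z":5.5,"wx":0,"wy":0,"wz":0,"fingers":5},{"x":0,"y":0.05,"z":7.3,"wx":0,"wy":0,"wz":0,"fingers":5},{"x":0,"y":0.05,"z":8,"wx":0,"wy":0,"wz":0,"fingers":5}]}}

```text
time_s: 22.2
tcp_pos: [0.4927, -0.3119, 0.0463]
tool_rot: [-2.384, -2.042, 0.001]
wrist_force: [-1.2, 0.4, -0.4]
opening: 0.528
```

Request:
{"api": "play_rows", "payload": {"deltas": [{"x":0,"y":0,"z":0,"wx":0,"wy":0,"wz":0,"fingers":2},{"x":0,"y":0,"z":0,"wx":0,"wy":0,"wz":0,"fingers":2},{"x":0,"y":0,"z":0,"wx":0,"wy":0,"wz":0,"fingers":2},{"x":0,"y":0,"z":0,"wx":0,"wy":0,"wz":0,"fingers":2},{"x":0,"y":0,"z":0,"wx":0,"wy":0,"wz":0,"fingers":2}]}}

```text
time_s: 22.62
tcp_pos: [0.4943, -0.3133, 0.0496]
tool_rot: [2.385, 2.042, 0.001]
wrist_force: [-0.9, 0.6, 7.4]
opening: 0.319
```

Request:
{"api": "play_rows", "payload": {"deltas": [{"x":0,"y":0,"z":0,"wx":0,"wy":0,"wz":0,"fingers":2},{"x":0,"y":0,"z":-1,"wx":0,"wy":0,"wz":0,"fingers":2},{"x":0,"y":0,"z":-2.5,"wx":0,"wy":0,"wz":0,"fingers":2},{"x":0,"y":0,"z":-4.5,"wx":0,"wy":0,"wz":0,"fingers":2},{"x":0,"y":0,"z":-6.5,"wx":0,"wy":0,"wz":0,"fingers":2}]}}

```text
time_s: 23.03
tcp_pos: [0.4934, -0.3128, 0.1149]
tool_rot: [-2.386, -2.043, 0.0]
wrist_force: [-0.4, -0.8, -1.1]
opening: 0.318
```

```bash
python3 d.py .491 .112 .113; python3 held.py
```

```text
cm [41.93 -6.79  0.2 ] w [-0.    -0.    -0.007] t 23.0333 [ 0.78  0.47 -0.35  1.79  0.19  0.92  0.2 ]
low end [-0.0286 -0.0273 -0.0254 -0.0232] 940
sleeve z [-0.0266  0.034   0.0429] 6
```

Request:
{"api": "play_rows", "payload": {"deltas": [{"x":1.5,"y":-0.2,"z":0,"wx":0,"wy":0,"wz":0,"fingers":2},{"x":4.5,"y":-0.7,"z":0,"wx":0,"wy":0,"wz":0,"fingers":2},{"x":8,"y":-1.3,"z":0,"wx":0,"wy":0,"wz":0,"fingers":2},{"x":11.5,"y":-1.9,"z":0,"wx":0,"wy":0,"wz":0,"fingers":2},{"x":15,"y":-2.4,"z":0,"wx":0,"wy":0,"wz":0,"fingers":2}]}}

```text
time_s: 23.5
tcp_pos: [0.4923, -0.1591, 0.1137]
tool_rot: [-2.387, -2.043, 0.0]
wrist_force: [0.5, 0.2, -0.3]
opening: 0.315
```

Request:
{"api": "play_rows", "payload": {"deltas": [{"x":3.5,"y":-0.5,"z":0,"wx":0,"wy":0,"wz":0,"fingers":2},{"x":7,"y":-1.1,"z":0,"wx":0,"wy":0,"wz":0,"fingers":2},{"x":10.5,"y":-1.7,"z":0,"wx":0,"wy":0,"wz":0,"fingers":2},{"x":14,"y":-2.2,"z":0,"wx":0,"wy":0,"wz":0,"fingers":2},{"x":17,"y":-2.7,"z":0,"wx":0,"wy":0,"wz":0,"fingers":2}]}}

```text
time_s: 23.92
tcp_pos: [0.492, 0.0137, 0.1139]
tool_rot: [2.385, 2.044, 0.0]
wrist_force: [1.7, 0.4, -1.3]
opening: 0.315
```

Request:
{"api": "play_rows", "payload": {"deltas": [{"x":3,"y":-0.5,"z":0,"wx":0,"wy":0,"wz":0,"fingers":2},{"x":6,"y":-1,"z":0,"wx":0,"wy":0,"wz":0,"fingers":2},{"x":8.5,"y":-1.4,"z":0,"wx":0,"wy":0,"wz":0,"fingers":2},{"x":10,"y":-1.6,"z":0,"wx":0,"wy":0,"wz":0,"fingers":2},{"x":10,"y":-1.6,"z":0,"wx":0,"wy":0,"wz":0,"fingers":2}]}}

```text
time_s: 24.33
tcp_pos: [0.4916, 0.1162, 0.1139]
tool_rot: [-2.382, -2.048, -0.002]
wrist_force: [0.4, -0.2, -1.6]
opening: 0.31
```

Request:
{"api": "play_rows", "payload": {"deltas": [{"x":0,"y":0,"z":0,"wx":0,"wy":0,"wz":0,"fingers":2},{"x":0,"y":0,"z":0,"wx":0,"wy":0,"wz":0,"fingers":2},{"x":0,"y":0,"z":1.5,"wx":0,"wy":0,"wz":0,"fingers":2},{"x":0,"y":0,"z":3,"wx":0,"wy":0,"wz":0,"fingers":2},{"x":0,"y":0,"z":4,"wx":0,"wy":0,"wz":0,"fingers":2}]}}

```text
time_s: 24.75
tcp_pos: [0.4919, 0.111, 0.0725]
tool_rot: [-2.389, -2.041, 0.001]
wrist_force: [0.6, -0.1, -0.9]
opening: 0.313
```

```bash
python3 d.py .491 .112 .033; python3 held.py
```

```text
cm [ 0.09 -0.11  3.95] w [-0.001  0.001 -0.008] t 24.75 [ 0.12  0.43 -0.48  2.01  0.28  0.77 -0.69]
low end [-0.0236 -0.0219 -0.0205 -0.0171] 625
sleeve z [0.0013 0.033  0.0573] 13
```

Request:
{"api": "play_rows", "payload": {"deltas": [{"x":0,"y":-0.1,"z":1.3,"wx":0,"wy":0,"wz":0,"fingers":2},{"x":0,"y":-0.1,"z":2.6,"wx":0,"wy":0,"wz":0,"fingers":2},{"x":0,"y":-0.1,"z":3.5,"wx":0,"wy":0,"wz":0,"fingers":2},{"x":0,"y":-0.1,"z":3.8,"wx":0,"wy":0,"wz":0,"fingers":2},{"x":0,"y":-0.1,"z":4,"wx":0,"wy":0,"wz":0,"fingers":2}]}}

```text
time_s: 25.22
tcp_pos: [0.4912, 0.1123, 0.0333]
tool_rot: [-2.387, -2.042, 0.001]
wrist_force: [0.3, -0.4, 0.2]
opening: 0.314
```

Request:
{"api": "play_rows", "payload": {"deltas": [{"x":0,"y":0,"z":0,"wx":0,"wy":0,"wz":0,"fingers":2},{"x":0,"y":0,"z":0.1,"wx":0,"wy":0,"wz":0,"fingers":2},{"x":0,"y":0,"z":0.2,"wx":0,"wy":0,"wz":0,"fingers":2},{"x":0,"y":0,"z":0.25,"wx":0,"wy":0,"wz":0,"fingers":2},{"x":0,"y":0,"z":0.3,"wx":0,"wy":0,"wz":0,"fingers":2}]}}

```text
time_s: 25.63
tcp_pos: [0.4914, 0.1125, 0.0306]
tool_rot: [2.387, 2.043, 0.0]
wrist_force: [-0.3, 0.5, -1.5]
opening: 0.314
```

Request:
{"api": "play_rows", "payload": {"deltas": [{"x":0,"y":0,"z":0,"wx":0,"wy":0,"wz":0,"fingers":2},{"x":0,"y":0,"z":0,"wx":0,"wy":0,"wz":0,"fingers":2},{"x":0,"y":0,"z":0,"wx":0,"wy":0,"wz":0,"fingers":2},{"x":0,"y":0,"z":0,"wx":0,"wy":0,"wz":0,"fingers":2},{"x":0,"y":0,"z":0,"wx":0,"wy":0,"wz":0,"fingers":2}]}}

```text
time_s: 26.05
tcp_pos: [0.4914, 0.1126, 0.0306]
tool_rot: [2.387, 2.043, 0.0]
wrist_force: [0.7, -0.1, 1.4]
opening: 0.319
```

Release white, go up, and move the arm clear.

Request:
{"api": "play_rows", "payload": {"deltas": [{"x":0,"y":0,"z":0.05,"wx":0,"wy":0,"wz":0,"fingers":2},{"x":0,"y":0,"z":0.05,"wx":0,"wy":0,"wz":0,"fingers":5},{"x":0,"y":0,"z":0,"wx":0,"wy":0,"wz":0,"fingers":5},{"x":0,"y":0,"z":0,"wx":0,"wy":0,"wz":0,"fingers":5},{"x":0,"y":0,"z":0,"wx":0,"wy":0,"wz":0,"fingers":5}]}}

```text
time_s: 26.47
tcp_pos: [0.4912, 0.1125, 0.0304]
tool_rot: [-2.387, -2.043, 0.0]
wrist_force: [-0.5, -0.2, 0.4]
opening: 0.527
```

Request:
{"api": "play_rows", "payload": {"deltas": [{"x":0,"y":0,"z":-1.5,"wx":0,"wy":0,"wz":0,"fingers":5},{"x":0,"y":0,"z":-3.5,"wx":0,"wy":0,"wz":0,"fingers":5},{"x":0,"y":0,"z":-6,"wx":0,"wy":0,"wz":0,"fingers":5},{"x":0,"y":0,"z":-8.5,"wx":0,"wy":0,"wz":0,"fingers":5},{"x":0,"y":0,"z":-11,"wx":0,"wy":0,"wz":0,"fingers":5}]}}

```text
time_s: 26.88
tcp_pos: [0.4909, 0.1126, 0.1415]
tool_rot: [-2.386, -2.043, 0.0]
wrist_force: [-0.4, -2.0, -0.2]
opening: 0.533
```

Request:
{"api": "play_rows", "payload": {"deltas": [{"x":-2.5,"y":0.3,"z":-1,"wx":0,"wy":0,"wz":0,"fingers":5},{"x":-6,"y":0.8,"z":-2,"wx":0,"wy":0,"wz":0,"fingers":5},{"x":-9.5,"y":1.3,"z":-3,"wx":0,"wy":0,"wz":0,"fingers":5},{"x":-13,"y":1.8,"z":-4,"wx":0,"wy":0,"wz":0,"fingers":5},{"x":-16.5,"y":2.3,"z":-5,"wx":0,"wy":0,"wz":0,"fingers":5}]}}

```text
time_s: 27.3
tcp_pos: [0.488, -0.0557, 0.191]
tool_rot: [2.386, 2.043, 0.0]
wrist_force: [0.6, -0.4, 0.3]
opening: 0.534
```

Request:
{"api": "play_rows", "payload": {"deltas": [{"x":-3.5,"y":0.5,"z":0,"wx":0,"wy":0,"wz":0,"fingers":5},{"x":-7,"y":1,"z":0,"wx":0,"wy":0,"wz":0,"fingers":5},{"x":-10.5,"y":1.5,"z":0,"wx":0,"wy":0,"wz":0,"fingers":5},{"x":-13,"y":1.8,"z":0,"wx":0,"wy":0,"wz":0,"fingers":5},{"x":-14,"y":2,"z":0,"wx":0,"wy":0,"wz":0,"fingers":5}]}}

```text
time_s: 27.72
tcp_pos: [0.4857, -0.1993, 0.1902]
tool_rot: [2.391, 2.038, -0.001]
wrist_force: [-0.5, 0.9, 0.3]
opening: 0.53
```

Request:
{"api": "play_rows", "payload": {"deltas": [{"x":0,"y":0,"z":0,"wx":0,"wy":0,"wz":0,"fingers":5},{"x":0,"y":0,"z":0,"wx":0,"wy":0,"wz":0,"fingers":5},{"x":0,"y":0,"z":0,"wx":0,"wy":0,"wz":0,"fingers":5},{"x":0,"y":0,"z":0,"wx":0,"wy":0,"wz":0,"fingers":5},{"x":0,"y":0,"z":0,"wx":0,"wy":0,"wz":0,"fingers":5}]}}

```text
time_s: 28.13
tcp_pos: [0.4869, -0.1943, 0.1905]
tool_rot: [-2.385, -2.045, -0.0]
wrist_force: [0.4, -0.5, -0.8]
opening: 0.531
```

```bash
python3 top.py; python3 - <<'E'
from h import *
a,b=cam('top')['color'],cam('side')['color']
cv2.imwrite('pics/end.png',np.hstack([cv2.resize(a[170:270,100:240],(420,300)),cv2.resize(b[110:230,150:300],(375,300))])[...,::-1])
E
```

```text
top 142 0.0676 along 88.2 across 0.4 [238. 231.  84.]
top 138 0.0675 along 29.4 across 0.7 [230.   64.5  60. ]
top 139 0.0675 along -29.6 across 0.2 [ 80. 186. 106.]
top 138 0.0675 along -86.4 across 0.6 [238.  236.5 231. ]
```

View pics/end.png

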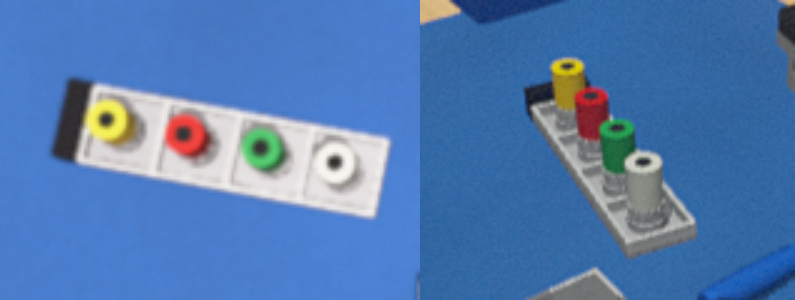

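All four stand upright, one per pocket. From the tray's black end they read yellow (crop 108,120), red (187,135), green (262,149), white (335,163), and the arm is clear. I hand in.

```bash
python3 -c "
from h import *
print(manip.close_job())"
```

```text
the job is handed in; nothing more can be done
None
```

I moved all four connectors into the tray in reverse order and handed the job in at about 28 s. Counted from the tray's black end they stand yellow, red, green, white. On the board, white was nearest the black end.

- **Position:** the last top-camera check put them at +88, +29, -30 and -86 mm along the tray (pockets at +87, +29, -29 and -87 mm). All were within 1 mm across.
- **Standing:** tops measured about 67.5 mm above the bench, against 68 mm for a connector standing on a pocket floor. The last pictures show all four upright and the gripper well clear. The pink and blue look-alikes were not touched.
- **Disagreements:**
  - The side-camera circle fit for red gave a useless result (r of about 50 mm). I relied on the top camera for red instead.
  - Yellow was pressed onto the floor with about 28 N, which is under the limits. The other three were set down with no more than about 1.5 N showing at the wrist.

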